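# Start the glue-fume cabinet and push its sash up to the marker

### The job

Get the glue-fume cabinet ready for cementing: first, with the sash still shut, press the raised end of the black paddle switch on the housing at its right foot fully down to start the extraction. Then push the counterweighted sash up with your fingers from beneath its lip until the lip is level with the brass pointer clamped on the left guide post, and leave it standing there. Only press and push: do not grip or pinch the lip, and leave the things standing about where they are.

Things in the scene. Friction and masses are not known exactly. Their poses are not given: they have to be found in the camera images.
- hood: Fixed grey glue-fume cabinet, 180 deep x 320 wide, with two 28 x 32 mm aluminium guide posts 430 high, 90 mm in front of the origin and 144 mm to each side. Origin: centre of its underside, on the bench. x to its back (its front faces the robot), y to the robot's left, z up. Its 85 mm high base ends at x = -76 mm: room under the lip. A counterweight slides outside the right post at y = -189 mm.
- switch (a joint): Extraction paddle switch on the grey housing (108 x 56 x 43 mm high, centred at cabinet x = -158, y = -160 mm): black plate 66 long (along cabinet x) x 30 x 8 mm, rocking about its middle. 0 rad = off, the end nearest the robot stands proud; pressed down (10 mm at the end, about 3 N) to its stop at 0.36 rad = on. Stays where it is left.
- switch_on_end (a point): Spot on the paddle's top face on the centre line of the raised end, 26 mm from the pivot towards the robot (7 mm inside the end's edge): where to press. About 65 mm above the bench when off, 55 mm when on.
- sash (a joint): Rise of the sliding sash, m: 0 = shut (every start), 0.16 = top stop; straight up. Aluminium frame 244 wide x 150 high x 14 thick with a clear pane, between the guide posts. A counterweight balances it to within about 1 N: it moves at 2 to 5 N from beneath and stays where it is left.
- lip_edge (a point): Middle of the lip's front edge, 6 mm above its underside. The lip is a flat level shelf on the sash's bottom rail, 190 wide (cabinet y), 13 thick, standing out 45 mm to the front of the sash frame; aluminium below, ribbed black rubber on top (set back 6 mm). 110 mm above the bench when shut; rises with the sash. Axes as the cabinet's.
- lip: The lip's aluminium flange, 46 x 190 x 6 mm; origin: middle of its underside at the rear, where it meets the sash frame; it extends to its own -x. This is the face to push against from beneath.
- lip_cap: The ribbed black rubber strip on top of the lip, 36 x 190 x 7 mm; origin: middle of its underside at the rear.
- marker: Brass height marker clamped round the left guide post, 40 x 40 x 18 mm with a pointer to the right and a dark thumb-screw at the left; fixed in height, which differs from start to start (170 to 250 mm above the bench). Origin in the middle of the post, half way up the marker.
- pointer_tip (a point): Tip of the brass pointer, at the height to which the middle of the lip's edge is to come; it stands in front of the guide post, about 15 mm left of the lip's left end. Axes as the cabinet's.
- spool: Loose reel of waxed thread with black ends, 43 mm across x 54 high, upright on the bench in front of the left guide post. Origin: centre of its underside. Leave it.
- tin: Loose green hinged rivet tin 67 x 98 x 52 mm; leave it.
- jar: Loose brown jar of contact cement with black lid, 66 mm across x 88 high; leave it.
- last: Loose yellow-green shoe last 70 x 233 x 89 mm; leave it.
- pincers: Loose pincers with red handles lying flat, 58 x 192 x 12 mm; leave them.
- heel: Loose black rubber heel lying flat, 71 x 68 x 9 mm; leave it.
- offcut: Loose wood offcut lying flat, 45 x 72 x 9 mm; leave it.

How it is judged:
By the outcome, as a careful person would: the job done as asked, in the order asked, and still so for the second after the job is handed in, with the robot touching nothing.
It also fails if it takes over 48 s, if anything falls off the work surface, if the arm or the gripper's body presses on something with over 40 N, if the wrist force passes 120 N, or if a joint passes its speed limit or range.

### The arm

A 6-joint arm with a two-finger parallel gripper is mounted at the origin on a cart in front of the work surface, level with it; the furniture and walls round the work are solid. World frame = base frame: x ahead of the robot, y to its left, z up, the work surface at z = 0. Lengths are in mm, angles in degrees, forces in N, time in s.
With the tool pointing down it reaches from about 350 to 850 mm from the base axis. Payload 8.1 kg.
Tool frame: the origin (TCP) lies at the centre of the arm's flange, where the gripper is bolted on; the fingertips stand 173 mm ahead of it and the grasp point (between the pads) lies 155 mm ahead of it; z points along the fingers, y is the line along which they close (so a half turn about z gives the same grasp; the last joint's range is limited). The gripper opens to 85 mm and grips with 20 to 120 N. Pads are 22 mm wide; open, the fingers measure 114 mm over their backs; the gripper's body (76 mm by 85 mm) begins 54 mm behind the grasp point. The pads swing forward as they close: fully open they stand 13 mm farther back than shut.
Start: joints at [67.93, 7.471, 85.268, -0, 87.261, -4.893], TCP at [177.176, 573.25, 404.692] pointing down, gripper open.
Joint ranges: [-169.43, 169.43], [-51.17, 129.36], [1.28, 143.12], [-76.62, 256.62], [0, 156.53], [-152.29, 152.29]. Speed limits (degrees/s): [136.94, 136.94, 159.86, 180, 180, 180].

### API

Orientations are given as [roll, pitch, yaw] about the fixed x, y, z axes, in that order (R = Rz(yaw) Ry(pitch) Rx(roll)).
In Python, from bench import * gives the robot as it stands.
- The arm moves only by the shell command python3 -m jog 'ROWS' [FORCE]. ROWS is text: rows parted by semicolons, each of 7 numbers parted by spaces: the shift along the tool's x, y, z scaled (see below), then the turn, a rotation vector about the tool's x, y, z scaled (see below), then the closure, from -1 (fully open) to 1 (shut). In form: tx ty tz wx wy wz hand; .... A call has 1 to 5 rows; each row shifts and turns the commanded pose from where the row before left it, along the tool's axes as they then stand; what a row does not reach is not made up. The controller multiplies each number of a shift by 0.1 m and each number of a turn by 60 degrees. A row lasts 1/8 s, in which the tool goes at most 62.5 mm and 10.7 degrees, less where a joint would pass 70% of its speed; a pose out of reach is approached as far as the arm can. A call with a number of a shift or a turn outside -1 to 1 is refused whole. A call with a gripper value outside its range is refused whole. The fingers move at their own pace and stop on an object; FORCE is the grip in N (left out, the last holds). Time passes only in rows, so rows that do not move let the fingers close. It gives the time, the measured TCP pose, the force, the opening and the grip force at its end, in the units of the state.
- sense(): the state, without advancing time (a new reading comes with each control period).
- snapshot(name): name is "side" or "top"; returns a dict with "img" (480x640x3 uint8, red, green, blue), "fx", "fy", "cx", "cy" (pixels), "dist" ([k1, k2, p1, p2, k3] as OpenCV has them; the pictures are not rectified), "extrinsics" (4x4, takes a point from camera to world coordinates). Camera axes: x right, y down, z forward; pixel columns grow to the right and rows downward; lengths in mm; the calibration is good to about 2 mm. A picture is of the moment at which its call begins. There is no depth.
- hand_in(): hands the job in; it is judged then, once.
The state is a dict: "time": time; "joint_pos": joint angles; "qd": joint speeds; "joint_efforts": joint torques, N m; "tool_pos": TCP position; "tcp_rot": TCP orientation; "ft_force": force on the tool from outside, world axes, zero at the start; "wrist_torque": the same for the moment, N m; "finger_gap": finger opening in mm; "grip_force": force on a finger pad.
Only numpy, scipy, OpenCV 4.12 (cv2) and the standard library are available. Lean on these libraries where they do the work, as an engineer would, in place of code of your own. Each camera call takes 0.05 s, during which the arm holds its last target. There are 200 camera calls.

## Working session

There is one attempt and no reset: what is moved stays moved. The work goes in short steps, Python scripts to look and compute and a shell command to move; the robot and the scene stay as the last step left them, time stands still between calls to the robot, and variables do not carry over. Pictures are saved under pics/ and viewed, at most 10 in all, crops included, and the job is handed in when it is done.

```bash
mkdir -p pics; python3 - <<'E'
from bench import *
import cv2
for n in("side","top"):
    s=snapshot(n); cv2.imwrite(f"pics/{n}0.png",s["img"][:,:,::-1])
    print(n,s["fx"],s["fy"],s["cx"],s["cy"],s["dist"],s["extrinsics"])
print(sense())
E
```

```text
side 598.7659606867737 598.7659606867737 323.36884788038003 242.67519669030722 [-0.10552237  0.          0.          0.          0.        ] [[ 8.18107114e-01 -3.24431224e-01  4.74810627e-01 -1.09462321e+02]
 [-5.74981173e-01 -4.47308360e-01  6.85063414e-01 -9.26579797e+02]
 [-9.86919916e-03 -8.33462424e-01 -5.52487997e-01  9.71060875e+02]
 [ 0.00000000e+00  0.00000000e+00  0.00000000e+00  1.00000000e+00]]
top 464.675708258895 464.675708258895 309.8556453419606 241.90138145245393 [0.03701133 0.         0.         0.         0.        ] [[ 3.54342589e-03 -9.94274602e-01  1.06796348e-01  4.33159907e+02]
 [-9.99991016e-01 -3.77162449e-03 -1.93486374e-03  6.32894201e+01]
 [ 2.32658160e-03 -1.06788533e-01 -9.94279033e-01  1.40217437e+03]
 [ 0.00000000e+00  0.00000000e+00  0.00000000e+00  1.00000000e+00]]
{'time': 0.1, 'joint_pos': array([ 6.79313785e+01,  7.51087307e+00,  8.53225807e+01, -2.52432372e-04,
        8.72617763e+01, -4.89270840e+00]), 'qd': array([-0.06262319, -0.11993376, -0.08128088, -0.02572979, -0.04255027,
        0.06277264]), 'joint_efforts': array([ 2.03192001e-03, -5.70956540e+01, -5.01939332e+01, -8.37437938e-05,
        8.32782331e-03, -2.68532929e-06]), 'tool_pos': array([177.08291957, 573.05934342, 403.75253244]), 'tcp_rot': array([-1.79905095e+02, -7.87097224e-03,  1.62824093e+02]), 'ft_force': array([-0.27537249,  0.04602418, -0.32443068]), 'wrist_torque': array([0.02653429, 0.02375785, 0.02059941]), 'grip_force': 0.0, 'finger_gap': 85.0168421926312}
```

View pics/side0.png

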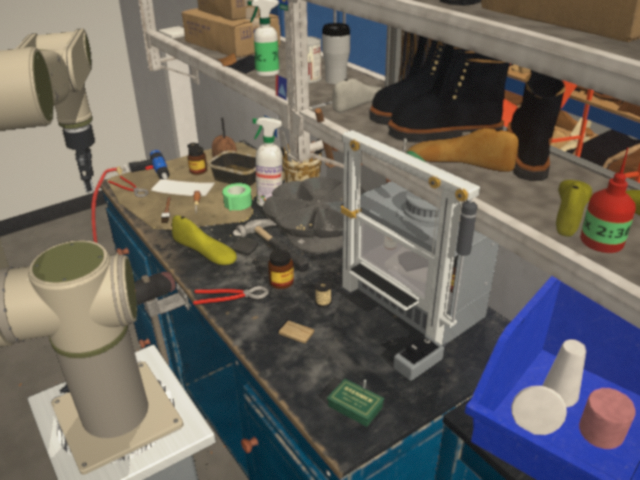

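View pics/top0.png

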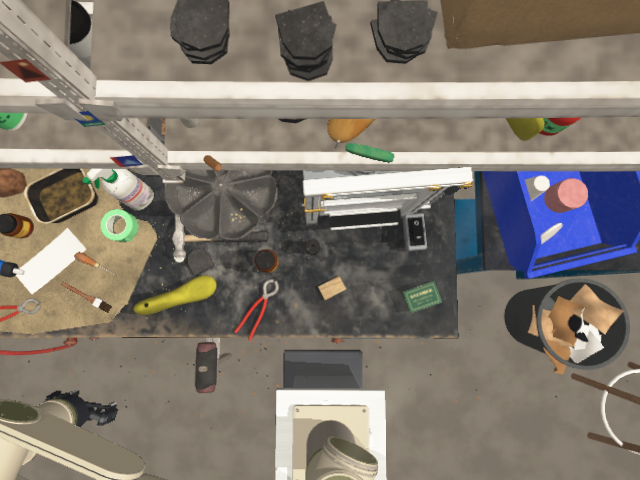

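The side view shows the cabinet at about (340-500, 130-375), the marker at about (349,211) and the switch at about (420,357). The top view shows the lip at about (322-400, 220) and the switch at (416,232). I'll take closer crops next.

```bash
python3 - <<'E'
import cv2
a=cv2.imread("pics/side0.png")[190:390,320:460]; cv2.imwrite("pics/sc.png",cv2.resize(a,None,fx=3,fy=3,interpolation=cv2.INTER_CUBIC))
a=cv2.imread("pics/top0.png")[160:260,290:480]; cv2.imwrite("pics/tc.png",cv2.resize(a,None,fx=4,fy=4,interpolation=cv2.INTER_CUBIC))
E
```

```text
(no output)
```

View pics/sc.png

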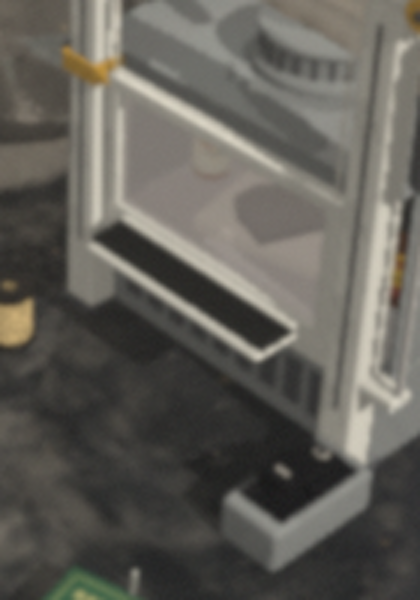

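View pics/tc.png

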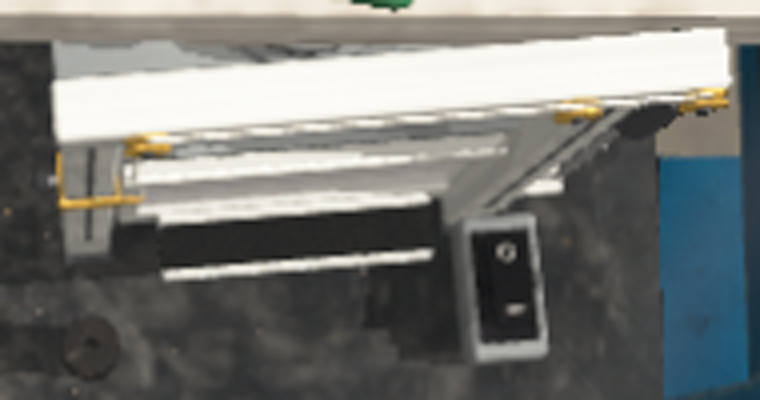

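The side crop shows the lip's front edge from full-image (351,271) to (407,309), with the pointer tip near (359,214). In the top crop the lip edge runs from (331,229) to (398,223.5), the pointer tip is near (325,210), and the switch body's corners are at (403.8,215), (424.3,213), (427,248) and (407.5,250.5).

```bash
cat > h.py <<'E'
import numpy as np, cv2
from bench import *
def ray(s,uv):
    K=np.array([[s["fx"],0,s["cx"]],[0,s["fy"],s["cy"]],[0,0,1]])
    p=cv2.undistortPoints(np.array([[uv]],float),K,np.array(s["dist"])).ravel()
    E=np.array(s["extrinsics"]); d=E[:3,:3]@[p[0],p[1],1]; return E[:3,3],d/np.linalg.norm(d)
def plane(s,uv,z):
    o,d=ray(s,uv); return o+d*(z-o[2])/d[2]
def tri(s,a,t,b):
    A=0;B=0;L=[ray(s,a),ray(t,b)]
    for o,d in L: M=np.eye(3)-np.outer(d,d);A=A+M;B=B+M@o
    x=np.linalg.solve(A,B); return x.round(1),[round(float(np.linalg.norm((np.eye(3)-np.outer(d,d))@(x-o))),1) for o,d in L]
def proj(s,P):
    K=np.array([[s["fx"],0,s["cx"]],[0,s["fy"],s["cy"]],[0,0,1]]);E=np.linalg.inv(np.array(s["extrinsics"]))
    return cv2.projectPoints(np.array([P],float),cv2.Rodrigues(E[:3,:3])[0],E[:3,3],K,np.array(s["dist"]))[0].ravel().round(1)
E
python3 - <<'E'
from h import *
s=snapshot("side");t=snapshot("top")
for n,im,(x0,x1,y0,y1) in(("s",s,(335,370,195,225)),("t",t,(300,340,190,215))):
    h=cv2.cvtColor(im["img"],cv2.COLOR_RGB2HSV)[y0:y1,x0:x1]
    m=(h[...,1]>110)&(h[...,0]>12)&(h[...,0]<32)&(h[...,2]>90); v,u=np.nonzero(m)
    print(n); [print(y+y0,u[v==y].min()+x0,u[v==y].max()+x0) for y in sorted(set(v))]
print("lipL",tri(s,(351,271.5),t,(330.8,229.2)));print("lipR",tri(s,(407,309.2),t,(398.3,223.5)))
print("tip",tri(s,(359.5,213.5),t,(325,210)))
for c in((403.8,215),(424.3,213),(427,248),(407.5,250.5)):print("house",plane(t,c,43).round(1))
print("on_end screw?",plane(t,(419,237),63).round(1),plane(s,(414,346.5),63).round(1))
E
```

```text
s
205 342 342
206 341 343
207 341 343
208 341 345
209 341 347
210 341 357
211 341 357
212 342 357
213 343 355
214 345 355
215 347 355
216 348 355
217 351 351
t
194 323 326
195 321 326
196 322 332
197 322 332
198 304 330
199 304 304
200 304 304
201 304 304
202 304 304
203 304 304
205 305 305
207 305 305
208 305 319
209 305 324
210 304 324
211 304 316
212 305 305
lipL (array([6.105e+02, 6.000e-01, 1.087e+02]), [2.7, 2.7])
lipR (array([ 625.8, -187.9,  110.1]), [1.2, 1.2])
tip (array([642.9,  19.9, 251.1]), [6.4, 6.4])
house [ 660.2 -216.8   43. ]
house [ 666.4 -277.4   43. ]
house [ 562.5 -282.9   43. ]
house [ 554.9 -225.8   43. ]
on_end screw? [ 592.5 -255.5   63. ] [ 595.3 -252.    63. ]
```

```bash
python3 - <<'E'
from h import *
a=cv2.imread("pics/side0.png")[195:235,335:375]; b=cv2.imread("pics/top0.png")[190:230,300:340]
cv2.imwrite("pics/tip.png",cv2.resize(np.hstack([a,b]),None,fx=10,fy=10,interpolation=cv2.INTER_NEAREST))
s=snapshot("side")
t=snapshot("top")
for z in(220,230,240,250,260): print(z,plane(s,(358.3,211.5),z).round(1),plane(t,(325,209.5),z).round(1))
E
```

```text
220 [685.6  67.9 220. ] [644.3  22.2 220. ]
230 [675.   54.6 230. ] [642.5  22.6 230. ]
240 [664.4  41.4 240. ] [640.7  22.9 240. ]
250 [653.8  28.2 250. ] [638.9  23.3 250. ]
260 [643.2  14.9 260. ] [637.1  23.6 260. ]
```

View pics/tip.png

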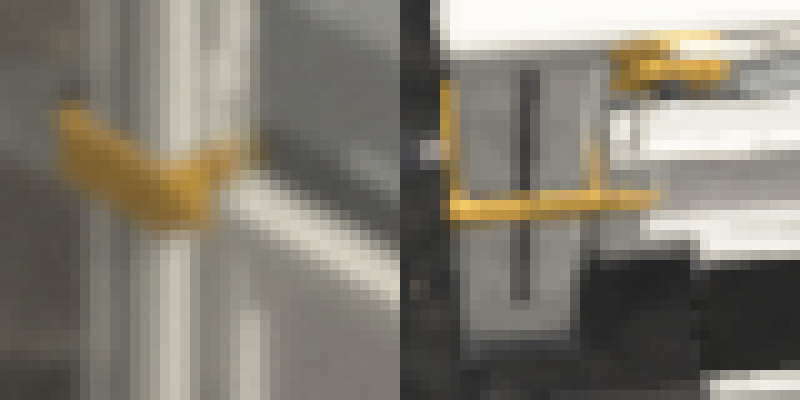

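```bash
python3 - <<'E'
from h import *
s=snapshot("side");t=snapshot("top")
a=np.radians(4.65);R=np.array([[np.cos(a),-np.sin(a)],[np.sin(a),np.cos(a)]]);O=np.array([759.6,-82])
def W(x,y,z): return [*(O+R@[x,y]),z]
for Z in(225,240,250):
    print(Z)
    for n,p in dict(FLt=(-110,164,9),FLb=(-110,164,-9),FRt=(-110,124,9),FRb=(-110,124,-9),BRt=(-70,124,9),BRb=(-70,124,-9),tip=(-112,110,0)).items():
        P=W(p[0],p[1],Z+p[2]);print(n,proj(s,P),proj(t,P))
print("post top",proj(s,W(-106,130,430)),proj(t,W(-106,130,430)),"post foot FL",proj(s,W(-106,158,0)),proj(t,W(-106,158,0)))
E
```

```text
225
FLt [341.3 211.8] [305.4 211.4]
FLb [341.2 218.1] [305.5 212.6]
FRt [352.4 218.3] [321.1 210.2]
FRb [352.2 224.7] [320.9 211.4]
BRt [364.7 212.7] [319.8 194.8]
BRb [364.5 219.1] [319.7 196.2]
tip [355.6 224.2] [326.5 211.2]
240
FLt [341.3 206.4] [305.4 210.4]
FLb [341.2 212.8] [305.4 211.6]
FRt [352.5 212.8] [321.3 209.2]
FRb [352.3 219.4] [321.1 210.4]
BRt [364.9 207.3] [320.  193.6]
BRb [364.7 213.7] [319.8 195. ]
tip [355.8 218.7] [326.7 210.2]
250
FLt [341.3 202.8] [305.4 209.7]
FLb [341.3 209.3] [305.4 210.9]
FRt [352.5 209.2] [321.4 208.5]
FRb [352.4 215.7] [321.2 209.7]
BRt [365.  203.7] [320.1 192.7]
BRb [364.8 210.2] [319.9 194.2]
tip [355.8 215.1] [326.9 209.5]
post top [353.3 140.7] [320.6 192.5] post foot FL [343.3 288.9] [307.8 223.2]
```

The projected geometry matches both pictures: yaw is about 4.65°, the pointer is near z 243 and the switch spot is near (586,-254,65). Next I'll close the fingers and travel over to the switch.

```bash
python3 -m jog '-0.43 -0.45 0 0 0 0 1;-0.43 -0.45 0 0 0 0 1;-0.43 -0.45 0 0 0 0 1;-0.43 -0.45 0 0 0 0 1;-0.43 -0.45 0 0 0 0 1' 20; python3 -m jog '-0.43 -0.45 0 0 0 0 1;-0.43 -0.45 0 0 0 0 1;-0.43 -0.45 0 0 0 0 1;-0.43 -0.45 0 0 0 0 1;-0.43 -0.45 0 0 0 0 1'
```

```text
time: 1.02
tool_pos: [316.5, 293.0, 404.9]
tcp_rot: [180.0, 0.0, 162.9]
ft_force: [1.2, 0.3, 0.3]
finger_gap: 0.0
grip_force: 0.0
time: 1.65
tool_pos: [455.6, 14.3, 405.2]
tcp_rot: [180.0, 0.1, 162.8]
ft_force: [1.3, 1.0, 0.6]
finger_gap: 0.1
grip_force: 0.0
```

```bash
python3 -m jog '-0.41 -0.438 0 0 0 0 1;-0.41 -0.438 0 0 0 0 1;-0.41 -0.438 0 0 0 0 1;-0.41 -0.438 0 0 0 0 1;-0.41 -0.438 0 0 0 0 1'; python3 -m jog '0 0 0.25 0 0 0.17 1;0 0 0.25 0 0 0.17 1;0 0 0.25 0 0 0.17 1;0 0 0.25 0 0 0.17 1;0 0 0.25 0 0 0.17 1';  python3 -m jog '0 0 0 0 0 0.17 1;0 0 0 0 0 0.17 1;0 0 0 0 0 0.17 1;0 0 0 0 0 0 1'; python3 - <<'E'
from h import *
s=snapshot("side");t=snapshot("top"); print(sense()["joint_pos"].round(1),sense()["tcp_rot"])
a=s["img"][250:400,340:480,::-1];b=t["img"][150:300,340:480,::-1]
cv2.imwrite("pics/p1.png",cv2.resize(np.hstack([a,b]),(784,420),interpolation=cv2.INTER_CUBIC))
E
```

```text
time: 2.28
tool_pos: [586.9, -255.4, 404.7]
tcp_rot: [180.0, 0.0, 162.8]
ft_force: [1.3, 0.1, 0.9]
finger_gap: 0.1
grip_force: 0.0
time: 2.9
tool_pos: [586.3, -253.5, 278.9]
tcp_rot: [180.0, 0.0, 111.5]
ft_force: [-0.1, -0.8, -0.0]
finger_gap: 0.4
grip_force: 0.0
time: 3.4
tool_pos: [586.3, -253.4, 279.6]
tcp_rot: [-180.0, -0.0, 81.3]
ft_force: [0.8, 0.5, 0.1]
finger_gap: 0.0
grip_force: 0.0
[-28.   18.3  86.1   0.   75.6 -19.4] [ 1.79998847e+02 -4.85944438e-04  8.14672869e+01]
```

View pics/p1.png

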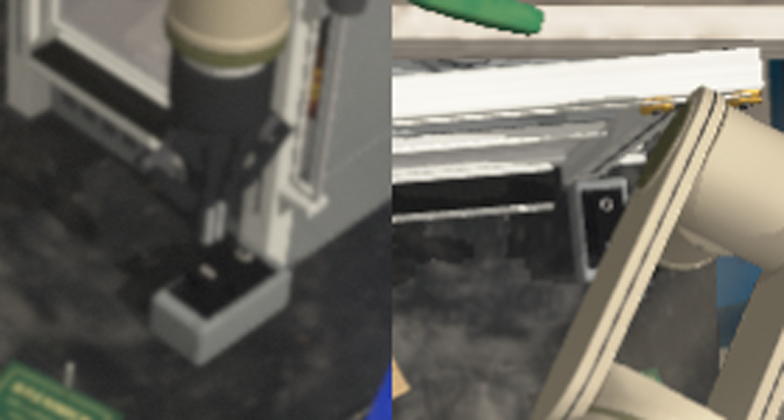

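The side view shows the closed fingertips above the paddle's near end, at about (416,336), so I press down.

```bash
python3 -m jog '0 0 0.15 0 0 0 1;0 0 0.15 0 0 0 1;0 0 0.08 0 0 0 1;0 0 0.04 0 0 0 1;0 0 0 0 0 0 1'; python3 -m jog '0 0 0.03 0 0 0 1;0 0 0.02 0 0 0 1;0 0 0 0 0 0 1';python3 -m jog '0 0 0.02 0 0 0 1;0 0 0 0 0 0 1'
```

```text
time: 4.12
tool_pos: [586.3, -253.4, 237.4]
tcp_rot: [-180.0, -0.0, 81.2]
ft_force: [0.1, -0.2, -0.5]
finger_gap: -0.3
grip_force: 0.0
time: 4.5
tool_pos: [586.3, -253.6, 233.0]
tcp_rot: [180.0, 0.0, 81.2]
ft_force: [-0.9, -0.5, 1.4]
finger_gap: -0.1
grip_force: 0.9
time: 4.75
tool_pos: [586.2, -253.6, 230.8]
tcp_rot: [180.0, 0.0, 81.2]
ft_force: [-2.7, -2.2, 4.1]
finger_gap: 0.2
grip_force: 1.8
```

```bash
python3 -m jog '0 0 0.02 0 0 0 1;0 0 0 0 0 0 1'; python3 -m jog '0 0 0.02 0 0 0 1;0 0 0 0 0 0 1';python3 -m jog '0 0 0.01 0 0 0 1;0 0 0 0 0 0 1'
```

```text
time: 5.0
tool_pos: [586.3, -253.6, 229.3]
tcp_rot: [180.0, 0.0, 81.2]
ft_force: [-5.4, 0.2, 7.7]
finger_gap: -0.2
grip_force: 4.5
time: 5.25
tool_pos: [586.4, -253.7, 228.9]
tcp_rot: [180.0, 0.0, 81.2]
ft_force: [-10.9, 1.8, 19.5]
finger_gap: -0.3
grip_force: 10.3
time: 5.5
tool_pos: [586.5, -253.7, 228.7]
tcp_rot: [180.0, 0.0, 81.2]
ft_force: [-13.5, 3.0, 23.9]
finger_gap: 0.2
grip_force: 13.3
```

The force steepens at tip z ≈ 55.7, so the paddle is at its stop. I'll retreat, check the switch, and plan the wrist orientation.

```bash
python3 -m jog '0 0 -0.2 0 0 0 1;0 0 -0.4 0 0 0 1;0 -0.3 -0.4 0 0 0 1;0 -0.5 -0.1 0 0 0 1;0 -0.5 0 0 0 0 1'; python3 - <<'E'
from h import *
from scipy.spatial.transform import Rotation as Q
s=snapshot("side");t=snapshot("top");q=sense()["joint_pos"];print(q.round(1),sense()["tool_pos"])
a=s["img"][320:390,380:460,::-1];b=t["img"][200:270,380:460,::-1]
cv2.imwrite("pics/p2.png",cv2.resize(np.hstack([a,b]),(800,350),interpolation=cv2.INTER_CUBIC))
Rc=Q.from_euler("xyz",sense()["tcp_rot"],degrees=True)
for yaw in(25,):
  d=np.array([np.cos(np.radians(yaw)),np.sin(np.radians(yaw)),0])
  for nm,y in(("horizR",np.cross(d,[0,0,1])),("horizL",-np.cross(d,[0,0,1])),("vert+",np.array([0,0,1])),("vert-",np.array([0,0,-1]))):
    Rt=Q.from_matrix(np.column_stack([np.cross(y,d),y,d]))
    for j1,sm in((-15,105),(-15,125)):
      e=(Q.from_euler("ZY",[j1,sm],degrees=True).inv()*Rt).as_euler("ZYZ",degrees=True)
      print(nm,j1,sm,"j4,j5,j6",e[0].round(),e[1].round(),(e[2]-90).round(),"rotvec tool/60",(np.degrees((Rc.inv()*Rt).as_rotvec())/60).round(2))
E
```

```text
time: 6.12
tool_pos: [457.3, -233.4, 337.6]
tcp_rot: [179.8, 0.1, 81.3]
ft_force: [-0.7, -0.4, 0.5]
finger_gap: 0.1
grip_force: 0.0
[-32.8  -3.9 104.3  -0.   79.8 -24. ] [ 454.01103908 -232.18684791  334.14127582]
horizR -15 105 j4,j5,j6 107.0 42.0 -23.0 rotvec tool/60 [-0.73  1.37  0.73]
horizR -15 125 j4,j5,j6 124.0 51.0 -47.0 rotvec tool/60 [-0.73  1.37  0.73]
horizL -15 105 j4,j5,j6 107.0 42.0 -203.0 rotvec tool/60 [-1.56 -0.83 -1.56]
horizL -15 125 j4,j5,j6 124.0 51.0 -227.0 rotvec tool/60 [-1.56 -0.83 -1.56]
vert+ -15 105 j4,j5,j6 107.0 42.0 -113.0 rotvec tool/60 [-1.46  0.44 -0.44]
vert+ -15 125 j4,j5,j6 124.0 51.0 -137.0 rotvec tool/60 [-1.46  0.44 -0.44]
vert- -15 105 j4,j5,j6 107.0 42.0 67.0 rotvec tool/60 [0.54 1.8  1.8 ]
vert- -15 125 j4,j5,j6 124.0 51.0 43.0 rotvec tool/60 [0.54 1.8  1.8 ]
```

View pics/p2.png

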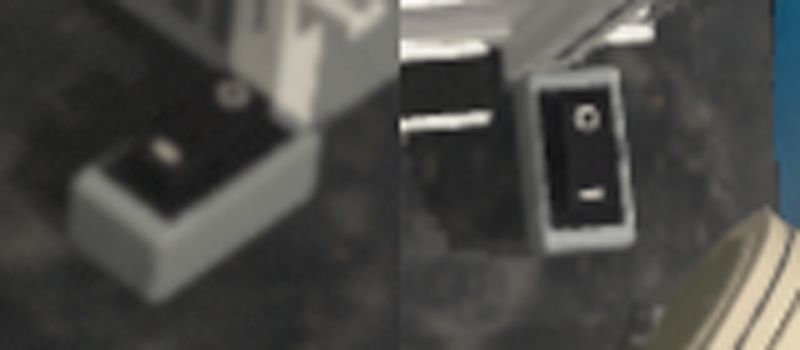

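The near end of the paddle is now flush and down, with its mark at (163,152) in the crop. Now I turn the tool to horizontal.

```bash
python3 -m jog '0 0 0 -0.073 0.137 0.073 1;0 0 0 -0.073 0.137 0.073 1;0 0 0 -0.073 0.137 0.073 1;0 0 0 -0.073 0.137 0.073 1;0 0 0 -0.073 0.137 0.073 1'; python3 -c "
from bench import *
print(sense()['joint_pos'].round(1))"; python3 -m jog '0 0 0 -0.073 0.137 0.073 1;0 0 0 -0.073 0.137 0.073 1;0 0 0 -0.073 0.137 0.073 1;0 0 0 -0.073 0.137 0.073 1;0 0 0 -0.073 0.137 0.073 1';  python3 -c "
from bench import *
print(sense()['joint_pos'].round(1))"
```

```text
time: 6.85
tool_pos: [458.4, -234.1, 336.5]
tcp_rot: [163.3, -44.1, 64.7]
ft_force: [-0.7, 0.4, -1.0]
finger_gap: 0.3
grip_force: 0.0
[-48.7  -5.3 111.9  47.8  78.7 -28.8]
time: 7.48
tool_pos: [458.1, -234.4, 336.2]
tcp_rot: [-22.1, -89.6, -133.0]
ft_force: [0.3, -0.0, -0.3]
finger_gap: 0.3
grip_force: 0.0
[-54.8  -1.6 124.5  96.   81.6 -33.2]
```

```bash
python3 - <<'E'
from h import *
from scipy.spatial.transform import Rotation as Q
t=snapshot("top");s=snapshot("side");S=sense();h=cv2.cvtColor(cv2.imread("pics/top0.png"),cv2.COLOR_BGR2HSV)
m=((h[...,0]>50)&(h[...,0]<85)&(h[...,1]>60)).astype(np.uint8);m[:270]=0;m[:,:390]=0;m[:,450:]=0
c=max(cv2.findContours(m,0,2)[0],key=cv2.contourArea)
print("tin",[plane(t,p,52).round() for p in cv2.boxPoints(cv2.minAreaRect(c))]); print("spool",plane(t,(312.5,247),54).round())
a=np.radians(4.65);R=np.array([[np.cos(a),-np.sin(a)],[np.sin(a),np.cos(a)]]);O=np.array([759.6,-82])
p=S["tool_pos"];T=Q.from_euler("xyz",S["tcp_rot"],degrees=True);print(T.as_matrix().round(3),p)
for yaw in(15,20,25):
  d=np.array([np.cos(np.radians(yaw)),np.sin(np.radians(yaw)),0]);y=np.cross(d,[0,0,1])
  Rt=Q.from_matrix(np.column_stack([[0,0,1],y,d]));tip=np.array([*(O+R@[-108,10]),80]);tcp=tip-173*d
  print(yaw,"tcp",tcp.round(),"shift in target tool axes mm",Rt.inv().apply(tcp-p).round(),"turn/60",(np.degrees((T.inv()*Rt).as_rotvec())/60).round(3))
E
```

```text
tin [array([ 435., -206.,   52.]), array([ 466., -300.,   52.]), array([ 406., -319.,   52.]), array([ 375., -225.,   52.])]
spool [563.  53.  54.]
[[-0.001  0.422  0.907]
 [-0.007 -0.907  0.422]
 [ 1.    -0.005  0.004]] [ 457.67054183 -233.39656548  334.30941959]
15 tcp [ 484. -126.   80.] shift in target tool axes mm [-254.  -97.   53.] turn/60 [-0.166 -0.003 -0.006]
20 tcp [ 489. -140.   80.] shift in target tool axes mm [-254.  -77.   61.] turn/60 [-0.083 -0.003 -0.005]
25 tcp [ 494. -154.   80.] shift in target tool axes mm [-254.  -57.   67.] turn/60 [ 0.001 -0.003 -0.005]
```

```bash
python3 - <<'E'
from h import *
from scipy.spatial.transform import Rotation as Q
S=sense();p=S["tool_pos"];T=Q.from_euler("xyz",S["tcp_rot"],degrees=True)
a=np.radians(4.65);R=np.array([[np.cos(a),-np.sin(a)],[np.sin(a),np.cos(a)]]);O=np.array([759.6,-82])
y,e=np.radians([22,15]);d=np.array([np.cos(e)*np.cos(y),np.cos(e)*np.sin(y),-np.sin(e)]);r=np.cross(d,[0,0,1]);r/=np.linalg.norm(r)
Rt=Q.from_matrix(np.column_stack([np.cross(r,d),r,d]))
tip=np.array([*(O+R@[-106,15]),65]);tcp=tip-173*d; way=tcp-80*np.array([np.cos(y),np.sin(y),0])
print("turn/60",(np.degrees((T.inv()*Rt).as_rotvec())/60).round(3));print("tcp",tcp.round(),"way",way.round())
print("to way in target axes",Rt.inv().apply(way-p).round(),"way->in",Rt.inv().apply(tcp-way).round(), "up 100", Rt.inv().apply([0,0,100]).round(1))
E
```

```text
turn/60 [-0.05  -0.253  0.001]
tcp [ 498. -138.  110.] way [ 424. -168.  110.]
to way in target axes [-219.  -73.   51.] way->in [21.  0. 77.] up 100 [ 96.6  -0.  -25.9]
```

```bash
python3 -m jog '0 0 -0.2 -0.025 -0.126 0 1;0 0 -0.2 -0.025 -0.126 0 1;-0.5 -0.15 0 0 0 0 1;-0.5 -0.15 0 0 0 0 1;-0.5 -0.15 0 0 0 0 1'; python3 -c "
from bench import *
print(sense()['joint_pos'].round(1))"; python3 -m jog '-0.4 -0.15 0.3 0 0 0 1;-0.29 -0.13 0.3 0 0 0 1;0 0 0.31 0 0 0 1;0 0 0 0 0 0 1';  python3 - <<'E'
from h import *
S=sense();print(S['joint_pos'].round(1),S["tool_pos"])
s=snapshot("side");cv2.imwrite("pics/p3.png",cv2.resize(s["img"][190:410,260:480,::-1],(594,594),interpolation=cv2.INTER_CUBIC))
E
```

```text
time: 8.2
tool_pos: [368.8, -224.2, 192.8]
tcp_rot: [177.6, -74.8, 24.6]
ft_force: [0.2, -0.4, -1.0]
finger_gap: 0.2
grip_force: 0.0
[-64.4   2.2 134.3  81.9  76.6 -45.7]
time: 8.7
tool_pos: [424.8, -171.3, 102.3]
tcp_rot: [178.5, -74.9, 23.9]
ft_force: [0.2, -0.3, -0.4]
finger_gap: 0.1
grip_force: 0.0
[-52.   20.3 130.2  96.1  69.2 -60. ] [ 424.84722521 -171.26611862  102.25707142]
```

View pics/p3.png

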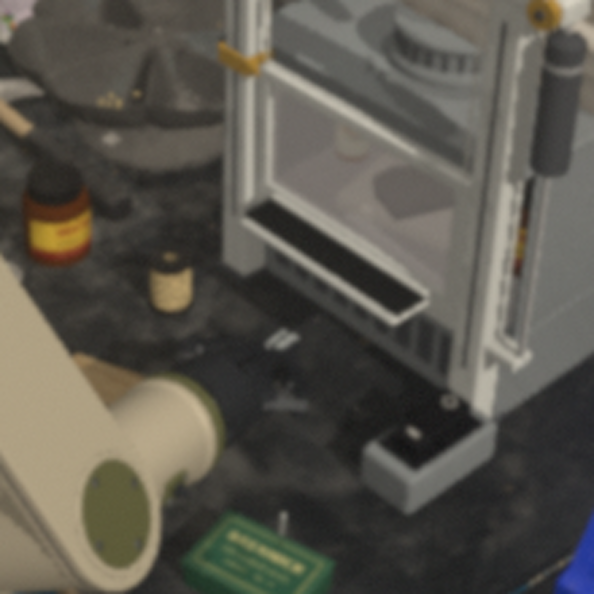

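The view shows the fingertips at about (365,315) in the full image, in front of and below the lip and clear of the tin. Next I slide in under the lip and start lifting.

```bash
python3 -m jog '0.1 0 0.39 0 0 0 1;0.1 0 0.38 0 0 0 1;0 0 0 0 0 0 1'; python3 -m jog '0.097 0 -0.026 0 0 0 1;0.097 0 -0.026 0 0 0 1;0 0 0 0 0 0 1'; python3 -m jog '0.097 0 -0.026 0 0 0 1;0.097 0 -0.026 0 0 0 1;0 0 0 0 0 0 1'
```

```text
time: 9.12
tool_pos: [499.3, -142.0, 103.8]
tcp_rot: [177.7, -75.1, 24.5]
ft_force: [0.6, 0.0, 0.2]
finger_gap: -0.5
grip_force: 0.0
time: 9.5
tool_pos: [497.0, -142.7, 123.5]
tcp_rot: [178.3, -75.0, 23.7]
ft_force: [0.8, 1.4, -0.1]
finger_gap: -0.1
grip_force: 0.0
time: 9.88
tool_pos: [497.5, -142.0, 143.6]
tcp_rot: [178.4, -75.1, 23.7]
ft_force: [0.1, -0.9, 0.0]
finger_gap: -0.0
grip_force: 0.0
```

```bash
python3 - <<'E'
from h import *
S=sense();print(S['ft_force'],S["tool_pos"])
s=snapshot("side");cv2.imwrite("pics/p4.png",cv2.resize(s["img"][190:390,320:460,::-1],(560,800)[:2] and (420,600),interpolation=cv2.INTER_CUBIC))
E
```

```text
[ 0.08387003 -0.87517837  0.0184331 ] [ 497.47867579 -142.01814109  143.59919672]
```

View pics/p4.png

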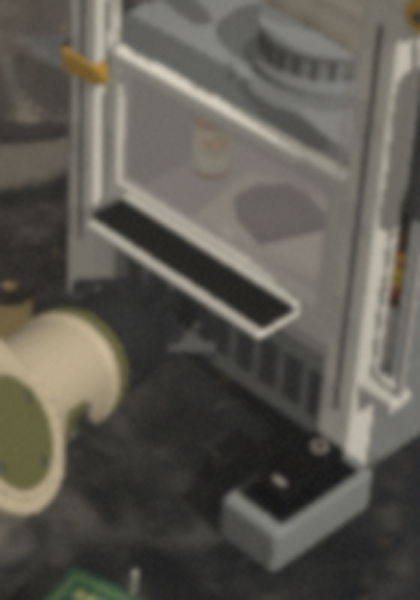

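The lip has risen about 7 px (16 mm), so it contacts and moves easily. I'll fit the marker height and lip height from the side images at sub-pixel level.

```bash
cat > m.py <<'E'
from h import *
a=np.radians(4.65);R=np.array([[np.cos(a),-np.sin(a)],[np.sin(a),np.cos(a)]]);O=np.array([759.6,-82])
def W(x,y,z): return [*(O+R@[x,y]),z]
def zat(s,x,u,v):  # height where pixel's ray meets cabinet plane X=x
    o,d=ray(s,(u,v));n=np.array([*R[:,0],0]);k=(x-n[:2]@(np.array(o[:2])-O))/(n@d);P=o+k*d
    return P[2],(R.T@(P[:2]-O))[1]
def edges(p,lo,hi): # outermost half-level crossings of a 1D profile
    h=(lo+hi)/2;i=np.nonzero(p>h)[0];i0,i1=i[0],i[-1]
    return i0-1+(h-p[i0-1])/(p[i0]-p[i0-1]), i1+(p[i1]-h)/(p[i1]-p[i1+1])
def marker(s,img):
    f=img.astype(float);y=f[...,2]-f[...,0] if False else f.max(2)-f.min(2);out=[]
    for c in range(343,353):
        p=y[198:226,c];e=edges(p,np.median(p),p.max());zt,_=zat(s,-110,c,198+e[0]);zb,yy=zat(s,-110,c,198+e[1]);out.append((c,round(yy),round(zt,1),round(zb,1),round((zt+zb)/2,1)))
    return out
def lip(s,img,v0,v1):
    g=img.astype(float).mean(2);out=[]
    for c in range(362,404,4):
        r0=int(v0+(c-351)*(v1-v0)/56);p=g[r0-7:r0+8,c];k=int(p[3:12].argmax())+3
        w=np.clip(p[k-2:k+3]-p[k-2:k+3].min(),0,None);vc=r0-7+k-2+(w@np.arange(5))/w.sum();z,yy=zat(s,-142,c,vc);out.append((c,round(yy),round(z,1)))
    return out
E
python3 - <<'E'
from m import *
s=snapshot("side");i0=cv2.imread("pics/side0.png")[:,:,::-1]
print(*marker(s,i0),sep="\n");print(*marker(s,s["img"])[::3],sep="\n");print(lip(s,i0,271,309));print(lip(s,s["img"],264,302))
E
```

```text
(343, 158, np.float64(254.1), np.float64(233.2), np.float64(243.7))
(344, 154, np.float64(253.1), np.float64(232.9), np.float64(243.0))
(345, 150, np.float64(252.5), np.float64(232.8), np.float64(242.7))
(346, 147, np.float64(253.0), np.float64(233.1), np.float64(243.0))
(347, 143, np.float64(253.1), np.float64(232.9), np.float64(243.0))
(348, 140, np.float64(252.9), np.float64(232.8), np.float64(242.8))
(349, 136, np.float64(252.4), np.float64(233.0), np.float64(242.7))
(350, 132, np.float64(252.1), np.float64(233.4), np.float64(242.8))
(351, 129, np.float64(252.8), np.float64(235.2), np.float64(244.0))
(352, 125, np.float64(254.2), np.float64(237.9), np.float64(246.0))
(343, 158, np.float64(254.1), np.float64(233.1), np.float64(243.6))
(346, 147, np.float64(253.0), np.float64(232.7), np.float64(242.9))
(349, 136, np.float64(252.3), np.float64(232.9), np.float64(242.6))
(352, 125, np.float64(254.3), np.float64(237.9), np.float64(246.1))
[(362, 51, np.float64(110.1)), (366, 37, np.float64(110.1)), (370, 23, np.float64(110.6)), (374, 10, np.float64(110.3)), (378, -4, np.float64(110.5)), (382, -17, np.float64(110.7)), (386, -30, np.float64(110.7)), (390, -43, np.float64(110.7)), (394, -56, np.float64(111.1)), (398, -68, np.float64(110.9)), (402, -81, np.float64(110.5))]
[(362, 52, np.float64(132.2)), (366, 38, np.float64(132.0)), (370, 25, np.float64(131.6)), (374, 11, np.float64(132.3)), (378, -2, np.float64(131.9)), (382, -15, np.float64(132.7)), (386, -28, np.float64(132.6)), (390, -41, np.float64(132.0)), (394, -54, np.float64(132.6)), (398, -67, np.float64(132.4)), (402, -79, np.float64(132.1))]
```

Marker mid-height reads 242.8. The lip reads 131.6 after taking off a 0.6 bias, so about 111 mm remain. I'll lift 95 and then measure.

```bash
python3 -m jog '0.097 0 -0.026 0 0 0 1;0.097 0 -0.026 0 0 0 1;0.097 0 -0.026 0 0 0 1;0.097 0 -0.026 0 0 0 1;0.097 0 -0.026 0 0 0 1'; python3 -m jog '0.097 0 -0.026 0 0 0 1;0.097 0 -0.026 0 0 0 1;0.097 0 -0.026 0 0 0 1;0.097 0 -0.026 0 0 0 1;0.048 0 -0.013 0 0 0 1';python3 -m jog '0 0 0 0 0 0 1;0 0 0 0 0 0 1'; python3 - <<'E'
from m import *
s=snapshot("side");P=[proj(s,W(-142,y,225)) for y in(95,-95)];print(P,sense()["joint_pos"].round(1))
v0=P[0][1];v1=P[1][1];print([ (c[1],float(c[2])) for c in lip(s,s["img"],v0,v1)])
cv2.imwrite("pics/p5.png",cv2.resize(s["img"][180:340,320:460,::-1],(525,600),interpolation=cv2.INTER_CUBIC))
E
```

```text
time: 10.6
tool_pos: [497.0, -141.4, 193.3]
tcp_rot: [178.7, -75.0, 23.4]
ft_force: [-1.3, -0.1, -2.7]
finger_gap: -0.2
grip_force: 0.0
time: 11.22
tool_pos: [497.1, -141.4, 238.8]
tcp_rot: [178.5, -75.1, 23.6]
ft_force: [-0.5, -0.9, -2.7]
finger_gap: 0.1
grip_force: 0.0
time: 11.48
tool_pos: [497.1, -141.3, 238.0]
tcp_rot: [178.6, -75.0, 23.4]
ft_force: [1.1, -0.4, -0.4]
finger_gap: 0.1
grip_force: 0.0
[array([350.4, 231.2]), array([410.3, 267.7])] [-40.5  -0.5 130.   95.7  59.4 -37.8]
[(56, 227.1), (42, 227.2), (29, 227.1), (16, 227.7), (3, 227.7), (-9, 227.4), (-22, 227.9), (-34, 227.5), (-46, 227.5), (-59, 227.1), (-70, 227.8)]
```

View pics/p5.png

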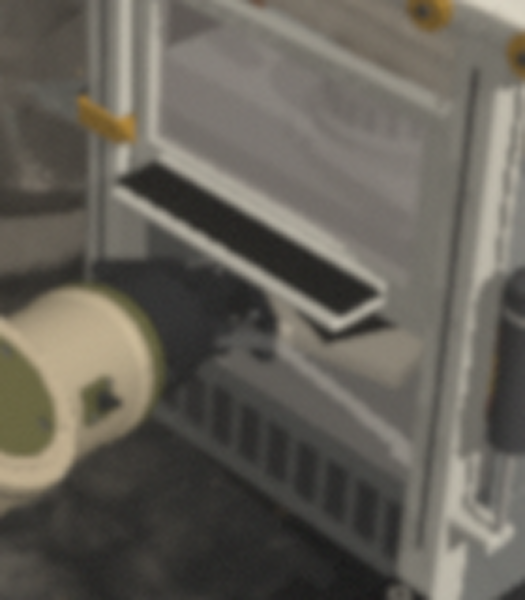

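The lip reads 226.8 and stands still, with 16 mm to go, so I continue slowly.

```bash
python3 -m jog '0.029 0 -0.008 0 0 0 1;0.029 0 -0.008 0 0 0 1;0.029 0 -0.008 0 0 0 1;0.029 0 -0.008 0 0 0 1;0 0 0 0 0 0 1'; python3 - <<'E'
from m import *
s=snapshot("side");P=[proj(s,W(-142,y,240)) for y in(95,-95)]
L=lip(s,s["img"],P[0][1],P[1][1]);print(sense()["tool_pos"],[float(c[2]) for c in L])
f=s["img"].astype(int)
for c in range(351,361): print(c,[(int(f[r,c,0]-f[r,c,2])) for r in range(205,224)])
for Z in(240,243,246): print(Z,proj(s,W(-112,110,Z)),proj(s,W(-110,124,Z)))
E
```

```text
time: 12.15
tool_pos: [496.9, -141.2, 250.1]
tcp_rot: [178.6, -75.0, 23.4]
ft_force: [-0.3, 0.7, -2.1]
finger_gap: -0.2
grip_force: 0.0
[ 496.87733422 -141.25054702  250.06718783] [237.8, 237.7, 237.6, 238.1, 238.3, 238.0, 238.5, 238.1, 238.3, 237.7, 238.1]
351 [14, 16, 15, 16, 18, 35, 65, 88, 88, 82, 77, 70, 53, 32, 19, 16, 15, 13, 11]
352 [17, 18, 18, 18, 20, 38, 72, 97, 101, 91, 82, 71, 52, 33, 22, 18, 16, 13, 10]
353 [18, 17, 17, 19, 23, 42, 81, 102, 108, 101, 92, 79, 55, 33, 23, 18, 15, 12, 8]
354 [17, 15, 16, 18, 24, 46, 82, 103, 105, 102, 95, 84, 59, 33, 20, 17, 13, 9, 5]
355 [15, 14, 14, 15, 23, 44, 69, 79, 81, 81, 77, 72, 58, 32, 19, 14, 11, 6, 5]
356 [13, 12, 12, 14, 19, 29, 38, 41, 41, 42, 42, 43, 38, 26, 16, 11, 8, 6, 5]
357 [12, 11, 12, 13, 14, 16, 19, 18, 19, 19, 19, 19, 21, 17, 13, 10, 6, 6, 4]
358 [14, 14, 12, 13, 13, 14, 14, 14, 13, 14, 13, 14, 13, 13, 11, 8, 6, 5, 5]
359 [15, 16, 16, 14, 15, 15, 15, 15, 15, 15, 13, 13, 12, 11, 10, 8, 4, 5, 4]
360 [17, 16, 17, 17, 16, 16, 17, 16, 17, 15, 13, 13, 12, 10, 9, 5, 4, 4, 4]
240 [355.8 218.7] [352.4 216.1]
243 [355.8 217.6] [352.4 215. ]
246 [355.8 216.5] [352.4 213.9]
```

```bash
python3 -m jog '0.018 0 -0.005 0 0 0 1;0.018 0 -0.005 0 0 0 1;0.018 0 -0.005 0 0 0 1;0 0 0 0 0 0 1;0 0 0 0 0 0 1'; python3 - <<'E'
from m import *
s=snapshot("side");P=[proj(s,W(-142,y,243)) for y in(95,-95)]
L=lip(s,s["img"],P[0][1],P[1][1]);print(sense()["tool_pos"],np.mean([c[2] for c in L]).round(2))
E
```

```text
time: 12.82
tool_pos: [496.8, -141.3, 255.5]
tcp_rot: [178.7, -75.0, 23.4]
ft_force: [-0.7, -0.5, -1.0]
finger_gap: -0.2
grip_force: 0.0
[ 496.82983839 -141.26685389  255.57004914] 243.51
```

The lip reads 243.5 raw, which is 242.9 and level with the marker. I back away downward and out, then re-check.

```bash
python3 -m jog '-0.048 0 0.013 0 0 0 1;-0.145 0 0.039 0 0 0 1;-0.145 0 0.039 0 0 0 1;-0.1 0 -0.3 0 0 0 1;-0.1 0 -0.4 0 0 0 1';python3 -m jog '0 0 -0.4 0 0 0 1;0 0 0 0 0 0 1;0 0 0 0 0 0 1'; python3 - <<'E'
from m import *
for k in range(3):
  s=snapshot("side");P=[proj(s,W(-142,y,243)) for y in(95,-95)]
  L=lip(s,s["img"],P[0][1],P[1][1]);print(np.mean([c[2] for c in L]).round(2),np.median([m[4] for m in marker(s,s["img"])]))
d=np.abs(s["img"].astype(int)-cv2.imread("pics/side0.png")[:,:,::-1]).max(2);print("switch area changed",(d[335:360,400:440]>30).sum(),"tin",(d[380:420,330:380]>40).sum(),"spool",(d[280:305,315:332]>40).sum())
E
```

```text
time: 13.5
tool_pos: [428.9, -168.6, 218.8]
tcp_rot: [178.9, -75.0, 23.3]
ft_force: [-0.2, -0.7, 0.1]
finger_gap: 0.0
grip_force: 0.0
time: 13.88
tool_pos: [393.8, -183.6, 229.6]
tcp_rot: [178.6, -75.0, 23.4]
ft_force: [0.0, -0.9, 0.4]
finger_gap: 0.2
grip_force: 0.0
243.44 242.9
243.46 242.85000000000002
243.47 242.9
switch area changed 93 tin 0 spool 192
```

```bash
python3 -c "
from bench import *
print(hand_in())"
```

```text
the job is handed in; nothing more can be done
None
```

The job is handed in: the switch was pressed to its stop with the sash shut, then the sash was pushed up from beneath, and its lip stands at about 243 mm, within about 1 mm of the marker's measured mid-height, taken as the pointer's; the robot is clear and the tin is unmoved, but the spool was not confirmed (its image area changed, probably the arm in front of it) and the other loose things were not re-checked.

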